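# Third filter by feel on the bench photometer

### The job

On the white bench photometer, push the red filter lever along its slot with a fingertip, click by click and slowly enough that it drops into each notch, until it sits in the third notch (green dot), without running past it. Then press the green button fully down to start the reading, and take the hand away. Leave the bottle, the flask and the white calibration standard where they stand.

Things in the scene. Friction and masses are not known exactly. Their poses are not given: they have to be found in the camera images.
- tester: Photometer, fixed: white box 200 (x) by 350 (y) mm, its flat deck 100 mm above the bench. Origin: centre of its underside on the bench, z up. In its frame (mm): slot along +y at x 30, lever value 0 at y -135; notch dots (white, amber, green, blue, purple) at x 53; button at x -50, y 35; measuring head 38 high over x 0 to 90, y 65 to 165; flat display round x -55, y -95.
- filter (a joint): Lever position along the slot in m, growing along the photometer's +y; starts loose at 0 to 0.010, stop at 0.097. Notches at 0.030, 0.046, 0.062 (third, green), 0.078, 0.094; a crest 0.008 before each. Friction 1 N; the push climbs to 6 to 9 N at the foot of a crest and fades to its top, 1 to 2 mm past the top the lever snaps forward by itself into the notch.
- filter_top (a point): Centre of the top of the red lever knob, 28 mm above the deck. The knob is 26 mm across the slot and 14 mm along it, and 20 mm tall; it stands 8 mm clear of the deck on a thin stem. The point moves with the lever.
- measure_top (a point): Centre of the top of the green push button (28 mm across) on the deck; it is pressed straight down.
- measure (a joint): Travel of the green button in m: 0 released, 0.006 fully down, which takes about 5 N; it springs back.
- standard_mid (a point): White ceramic calibration standard, loose on the deck: a disc 44 mm across with a knob, 34 mm tall in all; the point is 17 mm above its underside. Not to be moved.
- reagent_mid (a point): Amber reagent bottle, loose on the bench, 60 mm across and 115 mm tall; the point is half-way up. Not to be moved.
- flask_mid (a point): Clear conical flask, loose on the bench, 72 mm across its foot and 100 mm tall; the point is half-way up. Not to be moved.
There are look-alikes about, which are no part of the job. There is more than one size of the part that bears standard_mid; the job needs the largest.

How it is judged:
On the way, in this order (a step that is already met when the one before it is completed fails the run):
1. the lever is in the first notch (value of joint filter between 0.026 and 0.034 m), for 0.15 s.
2. the lever is in the second notch (value of joint filter between 0.042 and 0.05 m), for 0.15 s.
3. the lever is in the third notch (value of joint filter between 0.058 and 0.066 m), for 0.2 s.
4. the green button is pressed fully down (value of joint measure above 0.0045 m), for 0.05 s.
At the end, for the whole second after the job is handed in: The lever rests in the third notch (0.062 m, within 3 mm), the button is released, and the bottle, flask and standard stand upright within 15 mm of where they were (value of joint filter between 0.059 and 0.065 m and velocity of joint filter between -0.005 and 0.005 m/s and value of joint measure below 0.0015 m and not (distance of reagent_mid from where it was at the start of the episode above 0.015 m or angle between reagent_mid's own z axis and vertical above 0.25 rad) and not (distance of flask_mid from where it was at the start of the episode above 0.015 m or angle between flask_mid's own z axis and vertical above 0.25 rad) and not (distance of standard_mid from where it was at the start of the episode above 0.015 m or angle between standard_mid's own z axis and vertical above 0.25 rad)); the robot touches nothing.
It fails at once if the lever is run past the third notch (value of joint filter above 0.0685 m).
It fails at once if the button is pressed before the lever is in the third notch (value of joint measure above 0.003 m and not (value of joint filter between 0.058 and 0.066 m)).
It fails at once if the bottle, the flask or the standard is moved, lifted or tipped ((distance of reagent_mid from where it was at the start of the episode above 0.015 m or angle between reagent_mid's own z axis and vertical above 0.25 rad) or (distance of flask_mid from where it was at the start of the episode above 0.015 m or angle between flask_mid's own z axis and vertical above 0.25 rad) or (distance of standard_mid from where it was at the start of the episode above 0.015 m or angle between standard_mid's own z axis and vertical above 0.25 rad)).
It also fails if it takes over 72 s, if anything falls off the work surface, if the arm or the gripper's body presses on something with over 40 N, if the wrist force passes 120 N, or if a joint passes its speed limit or range.

### The arm

A 7-joint arm with a two-finger parallel gripper is mounted at the origin on the work surface. World frame = base frame: x ahead of the robot, y to its left, z up, the work surface at z = 0. Lengths are in m, angles in rad, forces in N, time in s.
With the tool pointing down it reaches from about 0.35 to 0.9 m from the base axis. Payload 8.1 kg.
Tool frame: the origin (TCP) lies at the centre of the arm's flange, where the gripper is bolted on; the fingertips stand 178 mm ahead of it and the grasp point (between the pads) lies 159 mm ahead of it; x points along the fingers, z is the direction in which the jaws open and shut, and the axes are right-handed (so a half turn about x gives the same grasp; the last joint's range is limited). The gripper opens to 92 mm and grips with 3 to 60 N. Pads are 19 mm wide; open, the fingers measure 130 mm over their backs; the gripper's body (75 mm by 190 mm) begins 47 mm behind the grasp point.
Start: joints at [-1.343, 0.434, 0.025, 1.573, -0.012, 1.134, -0.075], TCP at [0.203, 0.591, 0.405] pointing down, gripper open.
Joint ranges: [-2.62, 2.62], [-0.44, 2.09], [-1.27, 1.32], [0.08, 2.57], [-1.32, 4.46], [0.12, 2], [-2.74, 2.74]. Speed limits (rad/s): [2.22, 2.22, 3.01, 3.01, 3.14, 3.14, 3.14].

### API

Orientations are given as a rotation vector (axis times angle).
In Python, from cell import arm, get_image, search_frame, pinpoint gives the robot as it stands.
- The arm moves only by the tool arm_command, never from a script. Its argument "motion" is a list of rows, each a list of 7 numbers: the finger opening in mm, from 0 to 91.8, then the shift along the tool's x, y, z in mm, then the turn, a rotation vector about the tool's x, y, z in degrees. In form: [[fingers, x, y, z, ax, ay, az], ...]. A call has 1 to 5 rows; each row shifts and turns the commanded pose from where the row before left it, along the tool's axes as they then stand; what a row does not reach is not made up. A row lasts 1/8 s, in which the tool goes at most 62.5 mm and 10.7 degrees, less where a joint would pass 70% of its speed; a pose out of reach is approached as far as the arm can. A call with a gripper value outside its range is refused whole. The fingers move at their own pace and stop on an object; "newtons" is the grip in N (left out, the last holds). Time passes only in rows, so rows that do not move let the fingers close. It gives the time, the measured TCP pose, the force and the opening at its end, in the units of the state.
- arm.observe(): the state, without advancing time (a new reading comes with each control period).
- get_image(name): name is "scene" or "top" or "wrist"; returns a dict with "frame" (480x640x3 uint8, red, green, blue), "range_z" (480x640 float32, m along the optical axis (not along the pixel's ray), 0 where there is no reading), "K" (3x3 intrinsics, pixels), "origin" and "rotation" of the camera in the world; the wrist camera has in their place "tool_from_camera" (4x4, takes a point from camera to tool coordinates, whose origin is the TCP and whose axes are the tool frame's). Camera axes: x right, y down, z forward; pixel columns grow to the right and rows downward; lengths in m; the calibration is good to about 2 mm. The wrist camera is an equidistant fisheye: a pixel r from the principal point sees the ray r / f radians off the axis. A picture is of the moment at which its call begins: read the wrist's pose just before it.
- arm.sign_off(): hands the job in, once; it reports no verdict.
Trained networks look in the newest picture that a camera, given by its name, has taken for a name from the list of things; names that differ only in an ending like _2 or _b are one class to them, and where a whole thing is asked for, a point or a joint stands for the part that bears it (a point fixed in the world has none). Each returns a list of dicts, best first, with "p" (0 to 1); they miss things now and then, are a little off and sometimes report something else, mostly with a low value. They report only what shows in the picture. A call takes as long as a camera call. They do not tell look-alikes from the thing itself.
- search_frame(camera, target): "point" ([x, y, z] in m, in world coordinates, good to about 4 mm: the middle of the surface that is visible of it).
- pinpoint(camera, target): "point" ([x, y, z] in m, in world coordinates, good to about 4 mm: a listed point, or the origin of a listed thing).
The state is a dict: "clock": time; "joints": joint angles; "dq": joint speeds; "joint_efforts": joint torques, N m; "position": TCP position; "ee_rot": TCP orientation; "force": force on the tool from outside, world axes, zero at the start; "ft_torque": the same for the moment, N m; "width": opening from 0.0 (shut) to 1.0 (fully open).
Only numpy, scipy, OpenCV 4.12 (cv2) and the standard library are available. Lean on these libraries where they do the work, as an engineer would, in place of code of your own. Each camera call takes 0.05 s, during which the arm holds its last target. There are 200 camera calls.

## Working session

There is one attempt and no reset: what is moved stays moved. The work goes in short steps, Python scripts to look and compute and a tool call to move; the robot and the scene stay as the last step left them, time stands still between calls to the robot, and variables do not carry over. Pictures are saved under pics/ and viewed, about 8 in all and at most 12, crops included, and the job is handed in when it is done.

Besides the shell and the picture viewer there is one more tool, called after "Emit:" by a JSON object that holds its "op" and its "data", one argument or row to a line. arm_command: Moves the arm, as the interface text tells. Its arguments: {"type":"object","properties":{"motion":{"type":"array"},"newtons":{"type":"number"}},"required":["motion"]}

```bash
mkdir -p pics
python3 - <<'E'
from cell import arm,get_image,search_frame,pinpoint
import cv2,numpy as np
s=arm.observe();print({k:np.round(s[k],3) for k in('clock','position','ee_rot','force','width','joints')})
a=get_image('scene');b=get_image('top')
im=np.hstack([a['frame'],b['frame']]);cv2.imwrite('pics/top.png',b['frame'][...,::-1]);cv2.imwrite('pics/scene.png',a['frame'][...,::-1])
for c in('top','scene'):
  for t in('tester','filter_top','measure_top','standard_mid','reagent_mid','flask_mid'):
    print(c,t,[(np.round(d['point'],3).tolist(),round(d['p'],2)) for d in pinpoint(c,t)][:4])
E
```

```text
{'clock': np.float64(0.0), 'position': array([0.203, 0.591, 0.404]), 'ee_rot': array([-0.963,  1.349,  0.961]), 'force': array([ 0.417, -0.646, -0.28 ]), 'width': np.float64(1.003), 'joints': array([-1.343,  0.435,  0.025,  1.574, -0.012,  1.134, -0.075])}
top tester [([0.521, 0.032, 0.001], 0.84)]
top filter_top [([0.53, -0.094, 0.129], 0.55)]
top measure_top [([0.479, 0.078, 0.122], 0.47)]
top standard_mid [([0.5, 0.167, 0.118], 0.83), ([0.537, 0.283, 0.014], 0.57), ([0.445, 0.297, 0.01], 0.43)]
top reagent_mid [([0.623, 0.274, 0.059], 0.77)]
top flask_mid [([0.442, -0.239, 0.047], 0.74)]
scene tester [([0.521, 0.033, -0.001], 0.63)]
scene filter_top [([0.53, -0.096, 0.13], 0.44)]
scene measure_top [([0.477, 0.077, 0.125], 0.68)]
scene standard_mid [([0.497, 0.171, 0.115], 0.57), ([0.527, 0.282, 0.011], 0.57), ([0.451, 0.293, 0.011], 0.47)]
scene reagent_mid [([0.627, 0.28, 0.059], 0.77)]
scene flask_mid [([0.439, -0.24, 0.05], 0.59)]
```

View pics/top.png

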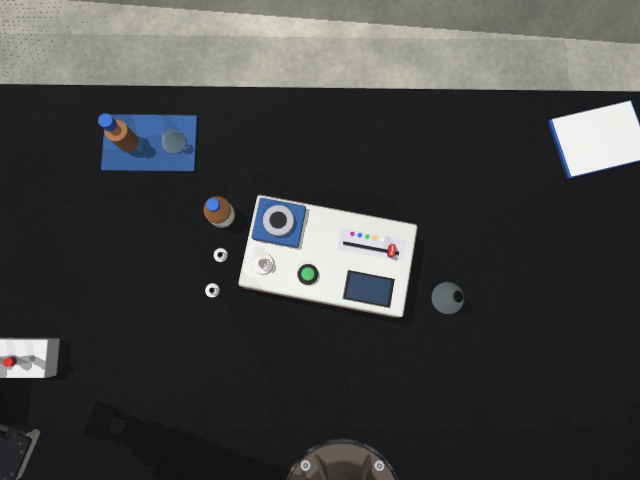

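View pics/scene.png

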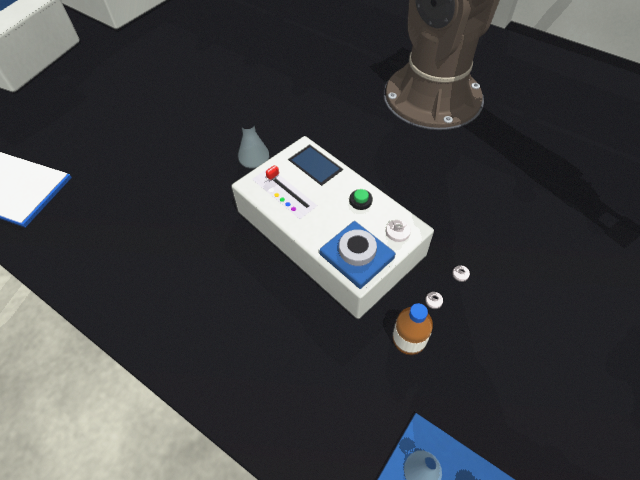

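The top view has the photometer at (328,256), its red lever at (392,250), green button at (307,273) and the large standard on its deck at (263,264). The bottle is at (219,211) and the flask at (448,298). The look-alikes are the second device at (10,360), the bottle and flask on the blue mat at (120,130) and (174,142), and small discs at (220,255) and (212,290). The part meant is on the white box with dots, display and measuring head. I'll fit its pose and check it in a crop.

```bash
cat > h.py <<'E'
from cell import arm,get_image,search_frame,pinpoint
import cv2,numpy as np
from scipy.spatial.transform import Rotation as R
def cloud(g):
    v,u=np.mgrid[:480,:640];K=g['K'];z=g['range_z']
    P=np.stack([(u-K[0,2])/K[0,0]*z,(v-K[1,2])/K[1,1]*z,z],-1)
    return P@np.array(g['rotation']).T+np.array(g['origin'])
def hsv(g): return cv2.cvtColor(g['frame'],cv2.COLOR_RGB2HSV)
E
python3 - <<'E'
from h import *
for c in('top','scene'):
    g=get_image(c);W=cloud(g);H=hsv(g)
    near=(abs(W[...,0]-.521)<.25)&(abs(W[...,1]-.032)<.25)&(g['range_z']>0)
    deck=near&(abs(W[...,2]-.1)<.008)
    p=W[deck]; r=cv2.minAreaRect(p[:,:2].astype(np.float32)*1000);print(c,'rect',r,'deck z',np.median(p[:,2]))
    red=near&((H[...,0]<6)|(H[...,0]>174))&(H[...,1]>150)&(H[...,2]>100)&(W[...,2]>.1)
    grn=near&(abs(H[...,0]-67)<12)&(H[...,1]>140)&(H[...,2]>80)&(W[...,2]>.106)
    for n,m in(('red',red),('green',grn)):
        q=W[m];print(n,len(q),q.mean(0).round(4),q.min(0).round(4),q.max(0).round(4))
        z=np.percentile(q[:,2],80);print('  top',q[q[:,2]>z-.004].mean(0).round(4))
    f=g['frame'][180:330,200:470] if c=='top' else g['frame'][130:310,220:440]
    cv2.imwrite(f'pics/c_{c}.png',cv2.resize(f[...,::-1],None,fx=2.9,fy=2.9,interpolation=cv2.INTER_CUBIC))
E
```

```text
Traceback (most recent call last):
  File "h.py", line 7, in cloud
    return P@np.array(g['rotation']).T+np.array(g['origin'])
           ~~~~~~~~~~~~~~~~~~~~~~~~~~~^~~~~~~~~~~~~~~~~~~~~~
ValueError: operands could not be broadcast together with shapes (480,640) (3,)
```

The rotation is given as a rotation vector, so I'll convert it.

```bash
sed -i "s/np.array(g\['rotation'\]).T/R.from_rotvec(g['rotation']).as_matrix().T/" h.py
python3 - <<'E'
from h import *
for c in('top','scene'):
    g=get_image(c);W=cloud(g);H=hsv(g)
    near=(abs(W[...,0]-.521)<.25)&(abs(W[...,1]-.032)<.25)&(g['range_z']>0)
    deck=near&(abs(W[...,2]-.1)<.008)
    n,L,st,ct=cv2.connectedComponentsWithStats(deck.astype(np.uint8));deck=L==1+st[1:,4].argmax()
    p=W[deck]; r=cv2.minAreaRect(p[:,:2].astype(np.float32)*1000);print(c,'rect',r,'deck z',np.median(p[:,2]))
    red=near&((H[...,0]<6)|(H[...,0]>174))&(H[...,1]>150)&(H[...,2]>100)&(W[...,2]>.1)
    grn=near&(abs(H[...,0]-67)<12)&(H[...,1]>140)&(H[...,2]>80)&(W[...,2]>.106)
    for n,m in(('red',red),('green',grn)):
        q=W[m];print(n,len(q),q.mean(0).round(4),q.min(0).round(4),q.max(0).round(4))
        z=np.percentile(q[:,2],80);print('  top',q[q[:,2]>z-.004].mean(0).round(4))
    f=g['frame'][180:330,200:470] if c=='top' else g['frame'][130:310,220:440]
    cv2.imwrite(f'pics/c_{c}.png',cv2.resize(f[...,::-1],None,fx=2.9,fy=2.9,interpolation=cv2.INTER_CUBIC))
E
```

```text
top rect ((521.5068359375, 33.36029052734375), (350.74786376953125, 200.67335510253906), 79.51337432861328) deck z 0.10173638909996163
red 52 [ 0.5264 -0.0941  0.129 ] [ 0.5154 -0.1012  0.1246] [ 0.5384 -0.088   0.1348]
  top [ 0.5264 -0.0945  0.1294]<stdin>:11: RuntimeWarning: Mean of empty slice.
  ret = um.true_divide(
Traceback (most recent call last):
ValueError: zero-size array to reduction operation minimum which has no identity
```

```bash
cat >> h.py <<'E'
C=np.array([.5215,.0334]);X=np.array([.983,-.182]);Y=np.array([.182,.983])
def w2t(p): d=np.asarray(p)[:2]-C; return np.round([d@X*1000,d@Y*1000,p[2]*1000],1)   # world -> photometer mm
def t2w(x,y,z): return np.r_[C+(x*X+y*Y)/1000,z/1000]
RT=R.from_matrix(np.c_[[0,0,-1],[*Y,0],[*X,0]])  # tool x down, y along slot (z = x cross y = +X?)
def plan(x,y,ztip):
    s=arm.observe();r=R.from_rotvec(s['ee_rot']);M=r.as_matrix()
    tgt=t2w(x,y,ztip+178)
    o=[]
    for k in(0,np.pi):
        q=RT*R.from_rotvec([k,0,0]);o.append((r.inv()*q).as_rotvec(degrees=True).round(1).tolist())
    print('clock',round(float(s['clock']),2),'tip',w2t(s['position']-[0,0,.178]),'width',round(float(s['width']),3),'F',np.round(s['force'],1))
    print('tool axes\n',M.T.round(3));print('shift mm(tool)',(M.T@(tgt-s['position'])*1000).round(1),'turn options',o)
E
python3 - <<'E'
from h import *
print(np.linalg.det(RT.as_matrix()))
plan(30,-153,150)
g=get_image('top');f=g['frame'][180:330,200:470]
cv2.imwrite('pics/c_top.png',cv2.resize(f[...,::-1],None,fx=2.9,fy=2.9,interpolation=cv2.INTER_CUBIC))
E
```

```text
1.0
clock 0.8 tip [-414.5  490.3  226.8] width 1.005 F [ 0.5 -0.4  0.4]
tool axes
 [[ 0.     0.    -1.   ]
 [-0.946  0.325 -0.   ]
 [ 0.325  0.946  0.   ]]
shift mm(tool) [  76.7 -534.6 -570.9] turn options [[81.5, 0.0, -0.0], [-98.5, 0.0, 0.0]]
```

View pics/c_top.png

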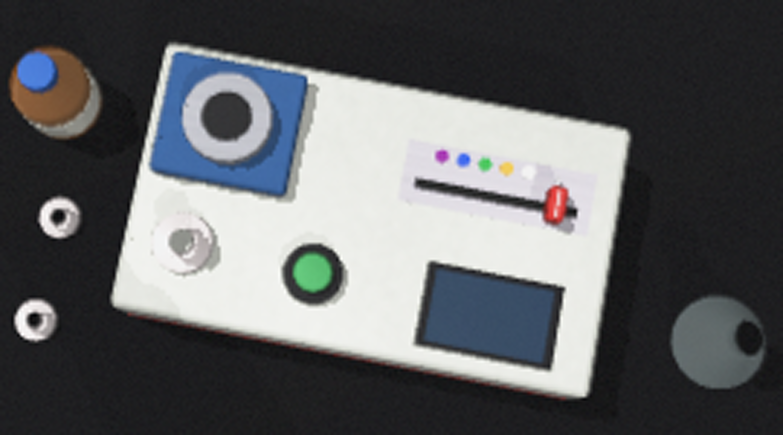

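The crop confirms it. The lever is at (555,204) in the crop, just short of the white dot, the button is at (312,272), and the large standard is on the deck at (183,243). Now I approach along an arc with the fingers closed.

Emit:
{"op": "arm_command", "data": {
  "motion": [
    [0,0,-57,-8.6,5.4,0,0],
    [0,0,-57,-8.6,5.4,0,0],
    [0,0,-57,-8.6,5.4,0,0],
    [0,0,-57,-8.6,5.4,0,0],
    [0,0,-57,-8.6,5.4,0,0]
  ],
  "newtons": 20
}}

```text
clock: 1.48
position: [0.4285, 0.4125, 0.4048]
ee_rot: [-0.598, 1.486, 0.599]
force: [-0.5, 0.1, -0.0]
width: 0.508
```

Emit:
{"op": "arm_command", "data": {
  "motion": [
    [0,0,-57,-8.6,5.4,0,0],
    [0,0,-57,-8.6,5.4,0,0],
    [0,0,-57,-8.6,5.4,0,0],
    [0,0,-57,-8.6,5.4,0,0],
    [0,0,-57,-8.6,5.4,0,0]
  ]
}}

```text
clock: 2.1
position: [0.5469, 0.1525, 0.4049]
ee_rot: [-0.231, 1.558, 0.231]
force: [0.8, 1.5, -0.6]
width: 0.01
```

Emit:
{"op": "arm_command", "data": {
  "motion": [
    [0,0,-57,-8.6,5.4,0,0],
    [0,0,-57,-8.6,5.4,0,0],
    [0,0,-57,-8.6,5.4,0,0],
    [0,0,-40,-8.6,5.4,0,0],
    [0,0,0,0,0,0,0]
  ]
}}

```text
clock: 2.72
position: [0.5466, -0.062, 0.4052]
ee_rot: [0.067, 1.569, -0.069]
force: [0.8, 0.6, 0.1]
width: 0.003
```

```bash
python3 -c "
from h import *
plan(30,-153,150)"
```

```text
clock 2.73 tip [ 42.1 -89.2 227.2] width 0.003 F [0.8 0.6 0.1]
tool axes
 [[ 0.001 -0.001 -1.   ]
 [ 0.087  0.996 -0.001]
 [ 0.996 -0.087  0.001]]
shift mm(tool) [ 77.3 -62.2 -18.2] turn options [[5.5, 0.0, 0.1], [-174.5, -0.1, 0.1]]
```

Emit:
{"op": "arm_command", "data": {
  "motion": [
    [0,37,-31,-9,0,0,0],
    [0,40,-31,-9,0,0,0],
    [0,0,0,0,5.5,0,0],
    [0,0,0,0,0,0,0]
  ]
}}

```text
clock: 3.22
position: [0.5249, -0.1176, 0.3275]
ee_rot: [0.137, 1.567, -0.136]
force: [0.2, 0.9, 0.6]
width: 0.007
```

Run:
```python
from h import *
plan(30,-153,112)
s=arm.observe();g=get_image('wrist');t=get_image('top')
print(g['K'],g['tool_from_camera'].round(3) if hasattr(g['tool_from_camera'],'round') else g['tool_from_camera'])
cv2.imwrite('pics/w1.png',g['frame'][...,::-1])
for c in('wrist',):
  for n in('filter_top','measure_top','tester'):
    print(n,[(w2t(d['point']),round(d['p'],2)) for d in pinpoint(c,n)][:3])
# red pixels in wrist -> tester frame
H=hsv(g);z=g['range_z'];m=((H[...,0]<6)|(H[...,0]>174))&(H[...,1]>150)&(H[...,2]>80)&(z>0)
v,u=np.nonzero(m);K=np.array(g['K']);a=(u-K[0,2])/K[0,0];b=(v-K[1,2])/K[1,1];th=np.hypot(a,b);zz=z[m];f=np.tan(th)/th*zz
P=np.c_[a*f,b*f,zz,np.ones(len(zz))]@np.array(g['tool_from_camera']).T
Wp=P[:,:3]@R.from_rotvec(s['ee_rot']).as_matrix().T+s['position'];T=np.array([w2t(p) for p in Wp])
k=(abs(T[:,0]-30)<40)&(abs(T[:,1]+120)<40);T=T[k]
if len(T):
  print(len(T),'all',np.percentile(T,[2,50,98],axis=0));q=T[T[:,2]>122];print('top',len(q),q.mean(0),np.percentile(q,[3,97],axis=0))
```

```text
clock 3.23 tip [  30.8 -147.8  149.5] width 0.007 F [0.2 0.9 0.6]
tool axes
 [[-0.     0.    -1.   ]
 [ 0.173  0.985  0.   ]
 [ 0.985 -0.173 -0.   ]]
shift mm(tool) [37.4 -5.1 -0.9] turn options [[0.5, -0.0, -0.0], [-179.5, 0.0, -0.0]]
[[371.64829954   0.         321.50277557]
 [  0.         371.64829954 242.10911575]
 [  0.           0.           1.        ]] [[ 0.001 -0.264  0.965  0.02 ]
 [-0.001 -0.965 -0.264  0.07 ]
 [ 1.    -0.001 -0.001  0.   ]
 [ 0.     0.     0.     1.   ]]
filter_top [(array([  36.5, -124.5,  127.7]), 0.93)]
measure_top []
tester [(array([3.4, 2.6, 3. ]), 0.94)]
1276 all [[  18.7  -131.8   101.45]
 [  30.3  -123.    127.3 ]
 [  42.   -119.1   129.1 ]]
top 1098 [  30.36575592 -124.59298725  127.18324226] [[  18.8 -131.4  123.6]
 [  41.9 -119.1  129.1]]
```

View pics/w1.png

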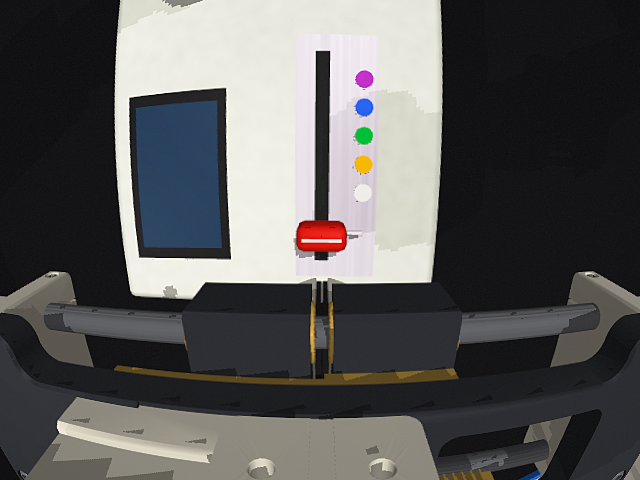

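The wrist view shows the knob at (321,237) just ahead of the closed fingertips at (321,290). It is aligned with the slot, and the green dot is at (364,136). The lever value is about 0.010. Next I descend behind it.

Emit:
{"op": "arm_command", "data": {
  "motion": [
    [0,20,-3,0,0,0,0],
    [0,17,0,0,0,0,0],
    [0,0,0,0,0,0,0],
    [0,0,3,0,0,0,0],
    [0,0,0,0,0,0,0]
  ]
}}

```text
clock: 4.1
position: [0.525, -0.118, 0.2913]
ee_rot: [0.137, 1.565, -0.137]
force: [0.7, -0.1, 0.7]
width: 0.003
```

```bash
python3 -c "
from h import *
plan(30,-141,112)"
```

```text
clock 4.1 tip [  31.  -148.2  113.3] width 0.003 F [ 0.7 -0.1  0.7]
tool axes
 [[ 0.001  0.    -1.   ]
 [ 0.174  0.985  0.   ]
 [ 0.985 -0.174  0.001]]
shift mm(tool) [ 1.3  7.3 -1. ] turn options [[0.5, 0.1, -0.0], [-179.5, 0.0, 0.1]]
```

Emit:
{"op": "arm_command", "data": {
  "motion": [
    [0,0,3,0,0,0,0],
    [0,0,2,0,0,0,0],
    [0,0,2,0,0,0,0],
    [0,0,2,0,0,0,0],
    [0,0,2,0,0,0,0]
  ]
}}

```text
clock: 4.72
position: [0.5266, -0.1077, 0.2908]
ee_rot: [0.138, 1.566, -0.138]
force: [-1.7, -5.5, 1.9]
width: 0.003
```

Emit:
{"op": "arm_command", "data": {
  "motion": [
    [0,0,1,0,0,0,0],
    [0,0,1,0,0,0,0],
    [0,0,1,0,0,0,0],
    [0,0,1,0,0,0,0]
  ]
}}

```text
clock: 5.22
position: [0.527, -0.1052, 0.2909]
ee_rot: [0.138, 1.566, -0.141]
force: [-1.6, -7.0, 1.2]
width: 0.004
```

```bash
python3 -c "
from h import *
plan(30,-127,112)"
```

```text
clock 5.22 tip [  30.6 -135.3  112.9] width 0.004 F [-1.6 -7.   1.2]
tool axes
 [[ 0.    -0.002 -1.   ]
 [ 0.177  0.984 -0.002]
 [ 0.984 -0.177  0.001]]
shift mm(tool) [ 0.9  8.3 -0.6] turn options [[0.3, 0.0, 0.1], [-179.7, -0.2, 0.1]]
```

Emit:
{"op": "arm_command", "data": {
  "motion": [
    [0,0,1,0,0,0,0],
    [0,0,1,0,0,0,0],
    [0,0,1,0,0,0,0]
  ]
}}

```text
clock: 5.6
position: [0.5279, -0.1005, 0.2908]
ee_rot: [0.138, 1.566, -0.138]
force: [0.2, -2.3, 1.2]
width: 0.004
```

Emit:
{"op": "arm_command", "data": {
  "motion": [
    [0,0,1,0,0,0,0],
    [0,0,1,0,0,0,0]
  ]
}}

```text
clock: 5.85
position: [0.5281, -0.098, 0.2905]
ee_rot: [0.138, 1.567, -0.137]
force: [-0.2, 0.8, 0.1]
width: 0.005
```

Emit:
{"op": "arm_command", "data": {
  "motion": [
    [0,0,1,0,0,0,0]
  ]
}}

```text
clock: 5.98
position: [0.5282, -0.0972, 0.2906]
ee_rot: [0.138, 1.567, -0.137]
force: [0.1, 0.7, -0.2]
width: 0.004
```

```bash
python3 -c "
from h import *
plan(30,-127,112)"
```

```text
clock 5.97 tip [  30.4 -127.1  112.6] width 0.004 F [ 0.1  0.7 -0.2]
tool axes
 [[-0.     0.001 -1.   ]
 [ 0.174  0.985  0.   ]
 [ 0.985 -0.174 -0.001]]
shift mm(tool) [ 0.6  0.2 -0.4] turn options [[0.5, -0.0, -0.0], [-179.5, 0.0, -0.0]]
```

Emit:
{"op": "arm_command", "data": {
  "motion": [
    [0,0,0,0,0,0,0],
    [0,0,0,0,0,0,0]
  ]
}}

```text
clock: 6.22
position: [0.5283, -0.0976, 0.2907]
ee_rot: [0.138, 1.566, -0.138]
force: [0.1, -1.4, -0.3]
width: 0.007
```

```bash
cat >> h.py <<'E'
def lever():
    s=arm.observe();g=get_image('wrist');H=hsv(g);z=g['range_z'];m=((H[...,0]<6)|(H[...,0]>174))&(H[...,1]>150)&(H[...,2]>80)&(z>0)
    v,u=np.nonzero(m);K=np.array(g['K']);a=(u-K[0,2])/K[0,0];b=(v-K[1,2])/K[1,1];th=np.hypot(a,b);zz=z[m];f=np.tan(th)/th*zz
    P=np.c_[a*f,b*f,zz,np.ones(len(zz))]@np.array(g['tool_from_camera']).T
    Wp=P[:,:3]@R.from_rotvec(s['ee_rot']).as_matrix().T+s['position'];T=np.array([w2t(p) for p in Wp])
    q=T[(abs(T[:,0]-30)<40)&(abs(T[:,1]+90)<60)&(T[:,2]>122)]
    lo,hi=np.percentile(q[:,1],[3,97]);print('lever y %.1f..%.1f value by front face %.1f, centre %.1f mm'%(lo,hi,hi-6.5+135,(lo+hi)/2+135))
    return g
E
python3 -c "
from h import *
plan(30,-127,112);lever()"
```

```text
clock 6.22 tip [  30.5 -127.6  112.7] width 0.007 F [ 0.1 -1.4 -0.3]
tool axes
 [[-0.     0.    -1.   ]
 [ 0.175  0.985  0.   ]
 [ 0.985 -0.175 -0.   ]]
shift mm(tool) [ 0.7  0.7 -0.5] turn options [[0.4, -0.0, -0.0], [-179.6, 0.0, -0.0]]
lever y -110.6..-98.5 value by front face 30.0, centre 30.5 mm
```

Notch 1 reads 0.030. On to notch 2.

Emit:
{"op": "arm_command", "data": {
  "motion": [
    [0,0,2,0,0,0,0],
    [0,0,2,0,0,0,0],
    [0,0,1,0,0,0,0],
    [0,0,1,0,0,0,0],
    [0,0,1,0,0,0,0]
  ]
}}

```text
clock: 6.9
position: [0.5293, -0.0916, 0.2907]
ee_rot: [0.138, 1.566, -0.139]
force: [-1.1, -6.0, -1.0]
width: 0.003
```

Emit:
{"op": "arm_command", "data": {
  "motion": [
    [0,0,1,0,0,0,0],
    [0,0,1,0,0,0,0],
    [0,0,1,0,0,0,0]
  ]
}}

```text
clock: 7.28
position: [0.5297, -0.0895, 0.2908]
ee_rot: [0.138, 1.566, -0.141]
force: [-1.0, -6.8, -0.6]
width: 0.006
```

Emit:
{"op": "arm_command", "data": {
  "motion": [
    [0,0,1,0,0,0,0],
    [0,0,1,0,0,0,0]
  ]
}}

```text
clock: 7.52
position: [0.5303, -0.0865, 0.2908]
ee_rot: [0.138, 1.566, -0.139]
force: [-0.1, -3.7, 0.2]
width: 0.006
```

```bash
python3 -c "
from h import *
plan(30,-113,112);lever()"
```

```text
clock 7.53 tip [  30.5 -116.3  112.8] width 0.006 F [-0.1 -3.7  0.2]
tool axes
 [[ 0.    -0.001 -1.   ]
 [ 0.176  0.984 -0.001]
 [ 0.984 -0.176  0.   ]]
shift mm(tool) [ 0.8  3.4 -0.4] turn options [[0.4, 0.0, 0.0], [-179.6, -0.1, 0.0]]
lever y -104.2..-92.4 value by front face 36.1, centre 36.7 mm
```

Emit:
{"op": "arm_command", "data": {
  "motion": [
    [0,0,1,0,0,0,0]
  ]
}}

```text
clock: 7.7
position: [0.5306, -0.0847, 0.2907]
ee_rot: [0.138, 1.566, -0.138]
force: [-0.6, -0.9, 0.8]
width: 0.004
```

Emit:
{"op": "arm_command", "data": {
  "motion": [
    [0,0,1,0,0,0,0],
    [0,0,0,0,0,0,0]
  ]
}}

```text
clock: 7.95
position: [0.5309, -0.0833, 0.2907]
ee_rot: [0.138, 1.566, -0.137]
force: [-0.1, -0.4, 0.1]
width: 0.007
```

```bash
python3 -c "
from h import *
plan(30,-113,112);lever()"
```

```text
clock 7.95 tip [  30.4 -113.   112.7] width 0.007 F [-0.1 -0.4  0.1]
tool axes
 [[ 0.     0.001 -1.   ]
 [ 0.174  0.985  0.001]
 [ 0.985 -0.174 -0.   ]]
shift mm(tool) [ 0.7  0.  -0.5] turn options [[0.5, -0.0, -0.0], [-179.5, 0.1, -0.0]]
lever y -100.3..-88.6 value by front face 39.9, centre 40.6 mm
```

Emit:
{"op": "arm_command", "data": {
  "motion": [
    [0,0,0,0,0,0,0],
    [0,0,0,0,0,0,0]
  ]
}}

```text
clock: 8.25
position: [0.5307, -0.0838, 0.2907]
ee_rot: [0.138, 1.566, -0.138]
force: [-0.4, -0.8, 1.4]
width: 0.009
```

```bash
python3 -c "
from h import *
plan(30,-113,112);lever()"
```

```text
clock 8.25 tip [  30.4 -113.5  112.7] width 0.009 F [-0.4 -0.8  1.4]
tool axes
 [[-0.     0.    -1.   ]
 [ 0.175  0.985  0.   ]
 [ 0.985 -0.175 -0.   ]]
shift mm(tool) [ 0.7  0.6 -0.4] turn options [[0.4, -0.0, -0.0], [-179.6, 0.0, -0.0]]
lever y -100.6..-88.8 value by front face 39.7, centre 40.3 mm
```

Not snapped yet: the lever is just past the crest top. I'll go on in 0.5 mm rows.

Emit:
{"op": "arm_command", "data": {
  "motion": [
    [0,0,0.6,0,0,0,0],
    [0,0,0.4,0,0,0,0],
    [0,0,0,0,0,0,0]
  ]
}}

```text
clock: 8.68
position: [0.5309, -0.0829, 0.2907]
ee_rot: [0.138, 1.566, -0.138]
force: [0.2, -0.3, 0.3]
width: 0.006
```

```bash
python3 -c "
from h import *
plan(30,-113,112);lever()"
```

```text
clock 8.68 tip [  30.4 -112.6  112.7] width 0.006 F [ 0.2 -0.3  0.3]
tool axes
 [[ 0.     0.    -1.   ]
 [ 0.175  0.985  0.   ]
 [ 0.985 -0.175 -0.   ]]
shift mm(tool) [ 0.7 -0.3 -0.4] turn options [[0.4, -0.0, -0.0], [-179.6, 0.0, -0.0]]
lever y -100.0..-88.5 value by front face 40.0, centre 40.8 mm
```

Emit:
{"op": "arm_command", "data": {
  "motion": [
    [0,0,0.5,0,0,0,0],
    [0,0,0.5,0,0,0,0],
    [0,0,0,0,0,0,0]
  ]
}}

```text
clock: 9.1
position: [0.5311, -0.0819, 0.2907]
ee_rot: [0.138, 1.566, -0.138]
force: [0.6, 0.7, -0.0]
width: 0.003
```

```bash
python3 -c "
from h import *
plan(30,-113,112);lever()"
```

```text
clock 9.1 tip [  30.4 -111.6  112.7] width 0.003 F [ 0.6  0.7 -0. ]
tool axes
 [[-0.     0.    -1.   ]
 [ 0.175  0.985  0.   ]
 [ 0.985 -0.175 -0.   ]]
shift mm(tool) [ 0.7 -1.4 -0.4] turn options [[0.4, -0.0, -0.0], [-179.6, 0.0, -0.0]]
lever y -94.6..-82.5 value by front face 46.0, centre 46.5 mm
```

Notch 2 reads 0.046. On to notch 3.

Emit:
{"op": "arm_command", "data": {
  "motion": [
    [0,0,0,0,0,0,0],
    [0,0,1,0,0,0,0],
    [0,0,2,0,0,0,0],
    [0,0,1,0,0,0,0],
    [0,0,1,0,0,0,0]
  ]
}}

```text
clock: 9.78
position: [0.532, -0.0769, 0.2907]
ee_rot: [0.138, 1.566, -0.138]
force: [0.6, -0.1, 1.0]
width: 0.004
```

Emit:
{"op": "arm_command", "data": {
  "motion": [
    [0,0,1,0,0,0,0],
    [0,0,1,0,0,0,0],
    [0,0,1,0,0,0,0],
    [0,0,1,0,0,0,0],
    [0,0,1,0,0,0,0]
  ]
}}

```text
clock: 10.4
position: [0.5325, -0.0738, 0.2908]
ee_rot: [0.138, 1.566, -0.141]
force: [-0.8, -6.8, 0.1]
width: 0.008
```

Emit:
{"op": "arm_command", "data": {
  "motion": [
    [0,0,1,0,0,0,0],
    [0,0,1,0,0,0,0],
    [0,0,0,0,0,0,0]
  ]
}}

```text
clock: 10.78
position: [0.5332, -0.0701, 0.2907]
ee_rot: [0.138, 1.566, -0.138]
force: [-0.5, -2.0, 0.6]
width: 0.007
```

```bash
python3 -c "
from h import *
plan(30,-96,112);lever()"
```

```text
clock 10.78 tip [ 30.4 -99.6 112.7] width 0.007 F [-0.5 -2.   0.6]
tool axes
 [[ 0.     0.    -1.   ]
 [ 0.175  0.985  0.   ]
 [ 0.985 -0.175  0.   ]]
shift mm(tool) [ 0.7  3.7 -0.4] turn options [[0.4, 0.0, -0.0], [-179.6, 0.0, 0.0]]
lever y -87.5..-75.6 value by front face 52.9, centre 53.5 mm
```

Emit:
{"op": "arm_command", "data": {
  "motion": [
    [0,0,1,0,0,0,0],
    [0,0,0.5,0,0,0,0],
    [0,0,0.5,0,0,0,0],
    [0,0,0.5,0,0,0,0],
    [0,0,0,0,0,0,0]
  ]
}}

```text
clock: 11.45
position: [0.5336, -0.0674, 0.2907]
ee_rot: [0.138, 1.567, -0.137]
force: [0.8, -0.2, -0.1]
width: 0.005
```

```bash
python3 -c "
from h import *
plan(30,-96,112);lever()"
```

```text
clock 11.45 tip [ 30.3 -96.8 112.7] width 0.005 F [ 0.8 -0.2 -0.1]
tool axes
 [[-0.     0.    -1.   ]
 [ 0.174  0.985  0.   ]
 [ 0.985 -0.174 -0.   ]]
shift mm(tool) [ 0.7  0.9 -0.3] turn options [[0.5, -0.0, -0.0], [-179.5, 0.0, -0.0]]
lever y -84.3..-72.6 value by front face 55.9, centre 56.6 mm
```

Emit:
{"op": "arm_command", "data": {
  "motion": [
    [0,0,0.5,0,0,0,0],
    [0,0,0.5,0,0,0,0],
    [0,0,0,0,0,0,0]
  ]
}}

```text
clock: 11.88
position: [0.5338, -0.0666, 0.2907]
ee_rot: [0.138, 1.566, -0.138]
force: [-0.2, -0.3, -0.3]
width: 0.005
```

```bash
python3 -c "
from h import *
plan(30,-96,112);lever()"
```

```text
clock 11.88 tip [ 30.3 -96.  112.7] width 0.005 F [-0.2 -0.3 -0.3]
tool axes
 [[-0.     0.    -1.   ]
 [ 0.174  0.985  0.   ]
 [ 0.985 -0.174 -0.   ]]
shift mm(tool) [ 0.7  0.1 -0.3] turn options [[0.4, -0.0, -0.0], [-179.6, 0.0, -0.0]]
lever y -78.7..-66.4 value by front face 62.1, centre 62.4 mm
```

The lever is in the third notch at about 0.062. I back off, rise, and move over the button.

Emit:
{"op": "arm_command", "data": {
  "motion": [
    [0,0,0,0,0,0,0],
    [0,0,-4,0,0,0,0],
    [0,0,-4,0,0,0,0],
    [0,-25,0,0,0,0,0],
    [0,-25,0,0,0,0,0]
  ]
}}

```text
clock: 12.55
position: [0.5322, -0.0751, 0.3412]
ee_rot: [0.138, 1.567, -0.139]
force: [0.9, 0.3, 0.3]
width: 0.007
```

Emit:
{"op": "arm_command", "data": {
  "motion": [
    [0,0,33,-27,0,0,0],
    [0,0,33,-27,0,0,0],
    [0,0,33,-27,0,0,0],
    [0,0,0,0,0,0,0]
  ]
}}

```text
clock: 13.05
position: [0.4687, 0.0395, 0.3406]
ee_rot: [0.135, 1.568, -0.133]
force: [0.2, -0.5, 0.5]
width: 0.006
```

Run:
```python
from h import *
plan(-50,35,140);s=arm.observe()
g=lever();cv2.imwrite('pics/w2.png',g['frame'][...,::-1])
print([(w2t(d['point']),round(d['p'],2)) for d in pinpoint('wrist','measure_top')])
z=g['range_z'];v,u=np.nonzero(z>0);K=np.array(g['K']);a=(u-K[0,2])/K[0,0];b=(v-K[1,2])/K[1,1];th=np.hypot(a,b)+1e-9;zz=z[v,u];f=np.tan(th)/th*zz
P=np.c_[a*f,b*f,zz,np.ones(len(zz))]@np.array(g['tool_from_camera']).T
W=P[:,:3]@R.from_rotvec(s['ee_rot']).as_matrix().T+s['position'];d=W[:,:2]-C
T=np.c_[d@X,d@Y,W[:,2]]*1000;H=hsv(g)[v,u]
k=(np.hypot(T[:,0]+50,T[:,1]-35)<30)&(T[:,2]<130);gr=k&(abs(H[:,0]-65)<15)&(H[:,1]>130)
q=T[gr];print('green',len(q),np.percentile(q,[3,50,97],axis=0).round(1))
r=np.hypot(T[:,0]+50,T[:,1]-35)
for lo in range(0,28,3):
    m=k&(r>=lo)&(r<lo+3);print(lo,m.sum(),np.percentile(T[m,2],[10,50,90]).round(1) if m.any() else '')
```

```text
clock 13.05 tip [-53.1  -3.6 162.6] width 0.006 F [ 0.2 -0.5  0.5]
tool axes
 [[-0.001  0.001 -1.   ]
 [ 0.17   0.985  0.001]
 [ 0.985 -0.17  -0.001]]
shift mm(tool) [22.6 38.6  3.6] turn options [[0.7, -0.1, -0.1], [-179.3, 0.1, -0.1]]
lever y -77.3..-66.1 value by front face 62.4, centre 63.3 mm
[(array([-51.4,  34.9, 124. ]), 0.93)]
green 1993 [[-61.7  23.1 118.6]
 [-49.9  35.2 122. ]
 [-38.2  47.  123.3]]
0 97 [121.5 122.3 123. ]
3 278 [121.4 122.2 123. ]
6 480 [121.3 122.2 123.1]
9 663 [121.2 122.1 122.9]
12 691 [111.7 120.1 122.1]
15 896 [111.3 112.2 113. ]
18 1099 [111.2 112.1 112.9]
21 799 [ 99.5 100.6 111.7]
24 1234 [ 99.3 100.2 101.1]
27 1451 [ 99.3 100.1 101. ]
```

View pics/w2.png

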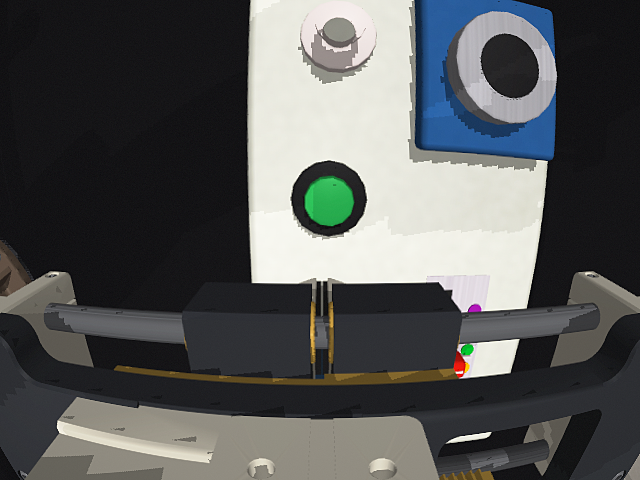

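The view shows the button at (329,200) in its collar, the standard untouched at (339,35), and the red lever behind the finger next to the green dot at (465,350). The button top is at z 122 and the collar at 112, so closed fingertips can press it 6 mm freely.

Emit:
{"op": "arm_command", "data": {
  "motion": [
    [0,0,39,3,0,0,0],
    [0,18,0,0,0,0,0],
    [0,17,0,0,0,0,0],
    [0,0,0,0,0,0,0]
  ]
}}

```text
clock: 13.65
position: [0.4799, 0.0736, 0.3049]
ee_rot: [0.138, 1.568, -0.141]
force: [-0.4, -0.3, 0.7]
width: 0.009
```

```bash
python3 -c "
from h import *
plan(-50,35,116)"
```

```text
clock 13.65 tip [-48.2  31.9 126.9] width 0.009 F [-0.4 -0.3  0.7]
tool axes
 [[-0.002 -0.001 -1.   ]
 [ 0.177  0.984 -0.002]
 [ 0.984 -0.177 -0.001]]
shift mm(tool) [10.9  3.1 -1.7] turn options [[0.3, -0.1, 0.1], [-179.7, -0.2, -0.1]]
```

Emit:
{"op": "arm_command", "data": {
  "motion": [
    [0,3,3,-2,0,0,0],
    [0,3,0,0,0,0,0],
    [0,2,0,0,0,0,0],
    [0,2,0,0,0,0,0],
    [0,1,0,0,0,0,0]
  ]
}}

```text
clock: 14.28
position: [0.4785, 0.0783, 0.295]
ee_rot: [0.138, 1.566, -0.138]
force: [0.7, 1.1, 5.4]
width: 0.003
```

Emit:
{"op": "arm_command", "data": {
  "motion": [
    [0,1,0,0,0,0,0],
    [0,1,0,0,0,0,0],
    [0,0,0,0,0,0,0]
  ]
}}

```text
clock: 14.65
position: [0.4786, 0.0781, 0.294]
ee_rot: [0.139, 1.565, -0.137]
force: [-4.5, -0.8, 21.2]
width: 0.002
```

```bash
python3 -c "
from h import *
plan(-50,35,116)"
```

```text
clock 14.65 tip [-50.3  36.2 116. ] width 0.002 F [-4.5 -0.8 21.2]
tool axes
 [[ 0.001  0.001 -1.   ]
 [ 0.175  0.985  0.001]
 [ 0.985 -0.175  0.001]]
shift mm(tool) [-0.  -1.2  0.3] turn options [[0.4, 0.1, -0.1], [-179.6, 0.1, 0.1]]
```

The button is fully down: the tip is at 116 and the force is 21 N against the stop. I lift away, turning back from the standard, and check.

Emit:
{"op": "arm_command", "data": {
  "motion": [
    [0,0,0,0,0,0,0],
    [0,-5,0,0,0,0,0],
    [0,-20,0,0,0,0,0],
    [0,-50,0,0,0,0,0],
    [0,-50,0,0,0,0,0]
  ]
}}

```text
clock: 15.28
position: [0.4777, 0.0781, 0.4186]
ee_rot: [0.137, 1.568, -0.139]
force: [1.9, -0.0, 0.7]
width: 0.004
```

Emit:
{"op": "arm_command", "data": {
  "motion": [
    [0,0,-50,0,0,0,0],
    [0,0,-50,0,0,0,0],
    [0,0,-40,0,0,0,0],
    [0,0,0,0,0,0,0],
    [0,0,0,0,0,0,0]
  ]
}}

```text
clock: 15.9
position: [0.4537, -0.059, 0.4175]
ee_rot: [0.138, 1.567, -0.138]
force: [-0.7, -0.1, 0.4]
width: 0.005
```

Run:
```python
from h import *
plan(-50,35,140);g=lever()
cv2.imwrite('pics/w3.png',g['frame'][...,::-1])
for c in('wrist','top','scene'):
  if c!='wrist':get_image(c)
  for t in('filter_top','measure_top','standard_mid','reagent_mid','flask_mid'):
    print(c,t,[(np.round(d['point'],3).tolist(),w2t(d['point']).tolist(),round(d['p'],2)) for d in pinpoint(c,t)][:1])
```

```text
clock 15.9 tip [ -49.8 -103.2  239.5] width 0.005 F [-0.7 -0.1  0.4]
tool axes
 [[-0.001  0.    -1.   ]
 [ 0.175  0.985  0.   ]
 [ 0.985 -0.175 -0.001]]
shift mm(tool) [ 99.5 138.2   1. ] turn options [[0.4, -0.0, -0.0], [-179.6, 0.0, -0.1]]
lever y -79.4..-66.7 value by front face 61.8, centre 61.9 mm
wrist filter_top [([0.543, -0.044, 0.125], [35.5, -72.6, 124.9], 0.91)]
wrist measure_top [([0.478, 0.08, 0.122], [-50.8, 38.3, 121.6], 0.76)]
wrist standard_mid []
wrist reagent_mid [([0.544, -0.041, 0.127], [35.5, -69.3, 127.4], 0.29)]
wrist flask_mid [([0.44, -0.242, 0.048], [-30.2, -285.4, 47.7], 0.61)]
top filter_top [([0.523, 0.033, 0.001], [1.8, 0.2, 0.6], 0.67)]
top measure_top [([0.479, 0.079, 0.122], [-50.4, 36.9, 122.2], 0.57)]
top standard_mid [([0.499, 0.17, 0.118], [-47.2, 130.0, 117.6], 0.84)]
top reagent_mid [([0.625, 0.277, 0.058], [57.5, 258.4, 57.8], 0.92)]
top flask_mid []
scene filter_top [([0.54, -0.044, 0.129], [32.4, -72.4, 129.0], 0.56)]
scene measure_top [([0.476, 0.081, 0.126], [-53.3, 38.7, 125.7], 0.46)]
scene standard_mid [([0.451, 0.294, 0.012], [-116.4, 243.6, 11.8], 0.75)]
scene reagent_mid [([0.629, 0.283, 0.057], [59.8, 265.0, 57.1], 0.89)]
scene flask_mid [([0.44, -0.241, 0.052], [-30.3, -284.7, 52.1], 0.67)]
```

View pics/w3.png

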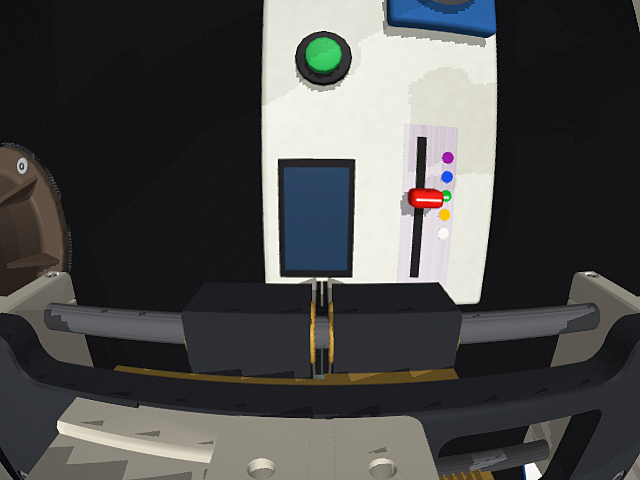

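The lever sits at the green dot (426,198), the button is up (324,55), and the hand is clear.

```bash
python3 -c "
from cell import arm
print(arm.sign_off())"
```

```text
the job is handed in; nothing more can be done
None
```

I pushed the lever click by click into notches 1, 2 and 3, pressed the green button fully down, lifted the hand clear and handed the job in at about 16 s. No verdict was reported.

- **Lever:** the camera read about 30, 46 and 62 mm in the three notches. The last check showed it at 61.8 mm, beside the green dot.
- **Button:** it was pressed 6 mm against its stop, with 21 N on the tool. It is back up at z 122 mm.
- **Bottle, flask and standard:** where detected, each read within about 4 mm of its first position, except the bottle at about 5 mm in one last reading; the networks are good to about 4 mm.
- **Checks that failed or disagreed:**
  - The top camera missed the flask, but the scene and wrist cameras found it in place.
  - The top camera's `filter_top` result was the photometer's own origin, so I disregarded it.
  - The scene camera's best match for the standard was one of the small look-alike discs on the bench, so the standard's position rests on the top camera alone.
  - The wrist camera reported the lever knob as the bottle, with low confidence (0.29).

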